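Hang the pipette on the free hook of the rotary stand

ROBOT

A 7-joint arm with a two-finger parallel gripper is mounted at the origin on a cart in front of the work surface, level with it; the furniture and walls round the work are solid. World frame = base frame: x ahead of the robot, y to its left, z up, the work surface at z = 0. Lengths are in m, angles in rad, forces in N, time in s.
With the tool pointing down it reaches from about 0.4 to 0.875 m from the base axis. Payload 19.3 kg.
Tool frame: the origin (TCP) lies at the very end of the fingers, on their centre line; the grasp point (between the pads) lies 19 mm behind it; z points along the fingers, y is the line along which they close (so a half turn about z gives the same grasp; the last joint's range is limited). The gripper opens to 85 mm and grips with 20 to 120 N. Pads are 22 mm wide; open, the fingers measure 114 mm over their backs; the gripper's body (76 mm by 85 mm) begins 54 mm behind the grasp point. The pads swing forward as they close: fully open they stand 13 mm farther back than shut.
Start: joints at [1.264, 0.521, -0.036, 1.599, 0.021, 1.021, -0.113], TCP at [0.147, -0.608, 0.231] pointing down, gripper open.
Joint ranges: [-2.91, 2.91], [-0.3, 2.13], [-1.5, 1.42], [0.17, 2.43], [-1.26, 4.41], [0.16, 1.93], [-2.52, 2.52]. Speed limits (rad/s): [1.89, 1.89, 2.39, 2.39, 3.01, 3.01, 3.01].

INTERFACE

Orientations are given as [roll, pitch, yaw] about the fixed x, y, z axes, in that order (R = Rz(yaw) Ry(pitch) Rx(roll)).
In Python, from workcell import bot gives the robot as it stands.
- The arm moves only by the tool servo_tool, never from a script. Its argument "plan" is a list of rows, each a list of 7 numbers: the finger opening in cm, from 0 to 8.54, then the shift along the tool's x, y, z in cm, then the turn, a rotation vector about the tool's x, y, z in degrees. In form: [[fingers, x, y, z, wx, wy, wz], ...]. A call has 1 to 10 rows; each row is the pose to reach, as a shift and turn from the pose commanded when the call began, along the tool's axes at that moment; what a row does not reach only later rows make up. A row lasts 1/10 s, in which the tool goes at most 50 mm and 8.59 degrees, less where a joint would pass 70% of its speed; a pose out of reach is approached as far as the arm can. A call with a gripper value outside its range is refused whole. The fingers move at their own pace and stop on an object; "force" is the grip in N (left out, the last holds). Time passes only in rows, so rows that repeat a pose let the fingers close. It gives the time, the measured TCP pose, the force, the opening and the grip force at its end, in the units of the state.
- bot.observe(): the state, without advancing time (a new reading comes with each control period).
- bot.grab_frame(name): name is "scene" or "top" or "wrist"; returns a dict with "frame" (384x512x3 uint8, blue, green, red), "mtx" (3x3 intrinsics, pixels), "R" (3x3) and "t" (3): a world point X has camera coordinates R X + t; the wrist camera has in their place "T_tool_cam" (4x4, takes a point from camera to tool coordinates, whose origin is the TCP and whose axes are the flange's). Camera axes: x right, y down, z forward; pixel columns grow to the right and rows downward; lengths in m; the calibration is good to about 2 mm. A picture is of the moment at which its call begins: read the wrist's pose just before it. There is no depth.
- bot.job_done(): hands the job in; it is judged then, once.
The state is a dict: "clock": time; "qpos": joint angles; "qd": joint speeds; "joint_efforts": joint torques, N m; "position": TCP position; "tool_rot": TCP orientation; "force": force on the tool from outside, world axes, zero at the start; "moment": the same for the moment, N m; "grip_width": finger opening in m; "finger_force": force on a finger pad.
Only numpy, scipy, OpenCV 4.12 (cv2) and the standard library are available. Lean on these libraries where they do the work, as an engineer would, in place of code of your own. Each camera call takes 0.05 s, during which the arm holds its last target. There are 200 camera calls.

TASK

Turn the turret of the pipette stand until its empty hook stands over the dark loading mark, at the gap in the splash screen. Then take the pipette out of its bench holder and hang it on that hook, keeping it upright all the way: how far the hook stands out is not known exactly, so feel gently for the end of its slot and lower the flange fully home behind the hook's raised lip. Work gently, without hard pushing, and leave the vial, the gauze pack and the bottle where they stand.

Things in the scene. Friction and masses are not known exactly. Their poses are not given: they have to be found in the camera images.
- turret (a joint): Turret angle, rad, counter-clockwise from above, 0.7 to 5.6 at the start. 0 and 6.283 both mean that the empty hook is over the loading mark (stops at -0.6 and 6.9: turn the shorter way). Bearing friction of 0.18 N m holds it where it is left. Turn it by pushing one of its pegs sideways.
- peg_top (a point): Top centre (z = 0.233) of the first of four identical upright steel pegs on the turret plate, 12 mm thick, 35 mm tall, 52 mm from the axis, at 90 degrees to each other and each 45 degrees from the hooks beside it; this one is 45 degrees counter-clockwise from the empty hook.
- turret_top (a point): On the turret's vertical axis, at the top (z = 0.198) of its round white plate, 140 mm across; a steel disc 44 mm across at its middle is 5 mm high. Four hooks point outwards at right angles; three carry fixed pipettes, whose tops are at z = 0.251.
- stand: The fixed stand; origin under its axis, its -x axis points to the loading mark, a dark bar on the round grey foot (300 mm across). A white splash screen of 151 mm radius, 172 mm high, surrounds the turret, open only within 65 degrees either side of the mark; a pipette can be brought to a hook only there.
- hook_in (a point): Where the empty hook's seat would be with its arm pushed right in: 102 mm from the turret axis, level with the prongs' top (z = 0.200). The line from turret_top to here is the hook's outward direction. The arm telescopes and is clamped somewhere: the true seat lies 6 to 34 mm farther out along this line, not measured.
- hook_mouth (a point): Outer end of the hook if right in, 41 mm outward of hook_in (truly 6 to 34 mm farther out). The hook is a level aluminium fork open outwards, prongs 8 mm thick; its slot, 18 mm wide, takes the 14 mm neck, with a flared mouth. Slot's flat back: 9 mm inward of the true seat, so the neck at the seat has 2 mm of play to it.
- hook_lip (a point): Top centre of the lip on the prongs if right in, 20 mm outward of hook_in (truly 6 to 34 mm farther). The lip is 7 mm high, its inner face 17 mm and outer face 23 mm from the true seat. The neck goes in from outside with the flange above the lip, up to the back of the slot; then the flange goes down flat on the prongs behind the lip (2 mm play).
- pipette_mid (a point): Centre, half-way up, of the loose upright pipette: 146 mm long, 0.08 to 0.14 kg, round. Heights from here: tip -73 mm; neck 14 mm thick, -19 to +22; flange 34 mm across, +22 to +28; grip 22 mm across, +28 to +63; button 16 mm across, to +73. Hung fully home, this point is 22 mm below the prongs' top. At first it hangs by the flange in the holder.
- holder: Bench holder fixed to the worktop: 74 mm square foot, four thin posts and a 58 mm square top plate at z = 0.102 to 0.110 with a 18 mm hole in which the pipette hangs. Origin at the centre of its underside; z up
- vial: Bystander: white vial with a dark cap, 29 mm wide and 74 mm high, loose, near the holder. Origin at its underside
- gauze: Bystander: flat white gauze pack, 86x59x13 mm, loose, to the right of the stand. Origin at its underside
- bottle: Bystander: white medicine bottle, 39 mm wide and 104 mm high, loose, to the left of the stand. Origin at its underside
Mind the look-alikes: they are no part of the job. Leave any green or orange look-alike of the part that bears pipette_mid alone.

How it is judged:
By the outcome, as a careful person would: the job done as asked, in the order asked, and still so for the second after the job is handed in, with the robot touching nothing.
It also fails if it takes over 72 s, if anything falls off the work surface, if the arm or the gripper's body presses on something with over 40 N, if the wrist force passes 120 N, or if a joint passes its speed limit or range.

## Working session

There is one attempt and no reset: what is moved stays moved. The work goes in short steps, Python scripts to look and compute and a tool call to move; the robot and the scene stay as the last step left them, time stands still between calls to the robot, and variables do not carry over. Pictures are saved under pics/ and viewed, at most 10 in all, crops included, and the job is handed in when it is done.

Besides the shell and the picture viewer there is one more tool, called as name(argument=value, ...) on one line, values as JSON. servo_tool: Moves the arm, as the interface text tells. Its arguments: {"type":"object","properties":{"plan":{"type":"array","items":{"type":"array","items":{"type":"number"}}},"force":{"type":"number"}},"required":["plan"]}

```bash
mkdir -p pics; cat > h.py <<'E'
import numpy as np, cv2
from workcell import bot
from scipy.spatial.transform import Rotation as Ro
def save(name,fn):
    s=bot.observe(); f=bot.grab_frame(name); cv2.imwrite('pics/'+fn+'.png',f['frame'])
    if 'R' in f: R,t=np.array(f['R']),np.array(f['t']).ravel()
    else:
        T=np.array(f['T_tool_cam']); Rt=Ro.from_euler('xyz',s['tool_rot']).as_matrix()
        Rc=Rt@T[:3,:3]; c=np.array(s['position'])+Rt@T[:3,3]; R=Rc.T; t=-R@c
    np.savez('pics/'+fn+'.npz',K=f['mtx'],R=R,t=t); return f['frame']
def cam(fn):
    d=np.load('pics/'+fn+'.npz'); return d['K'],d['R'],d['t']
def ray(fn,u,v):
    K,R,t=cam(fn); d=R.T@np.linalg.solve(K,[u,v,1.]); return -R.T@t,d
def onz(fn,u,v,z):
    c,d=ray(fn,u,v); return c+d*(z-c[2])/d[2]
def proj(fn,X):
    K,R,t=cam(fn); p=K@(R@np.array(X)+t); return p[:2]/p[2]
def tri(*a):
    A=np.zeros((3,3));b=np.zeros(3)
    for fn,u,v in a:
        c,d=ray(fn,u,v); d/=np.linalg.norm(d); P=np.eye(3)-np.outer(d,d); A+=P;b+=P@c
    return np.linalg.solve(A,b)
def totool(dX):
    s=bot.observe(); return Ro.from_euler('xyz',s['tool_rot']).as_matrix().T@np.array(dX)*100
E
python3 - <<'E'
from h import *
a=save('scene','s0');b=save('top','t0')
for n in('s0','t0'):
    K,R,t=cam(n);print(n,K[0,0],-R.T@t,R[2])
s=bot.observe();print(s)
w=save('wrist','w0')
cv2.imwrite('pics/both.png',cv2.resize(np.vstack([a,b]),(800,600*2)) [:,:][:1] if 0 else cv2.resize(a,(800,600)))
cv2.imwrite('pics/t0b.png',cv2.resize(b,(800,600)))
E
```

```text
s0 460.1577694919848 [-0.35615752 -0.83744233  0.71171261] [ 0.63254575  0.64611991 -0.42710061]
t0 414.5298673201751 [0.19932387 0.0087248  1.56031687] [ 0.20529341  0.00829144 -0.97866535]
{'clock': 0.1, 'qpos': array([ 1.26377976,  0.52193053, -0.03632767,  1.59990991,  0.02121027,
        1.02113301, -0.11282802]), 'qd': array([-2.31922431e-04, -2.83877208e-03, -1.22943769e-03, -2.32132283e-03,
        2.49979452e-05, -5.48993875e-04, -8.79179332e-04]), 'joint_efforts': array([ 3.96549716e-03, -9.28482699e+01,  1.98402621e+00, -3.70534444e+01,
        1.79953105e-02,  5.21921902e-03,  8.47816682e-05]), 'position': array([ 0.14652776, -0.60728242,  0.23081289]), 'tool_rot': array([-3.14060025e+00,  7.85026795e-05,  2.36782442e-01]), 'force': array([-1.01794759, -0.19500477, -0.46093218]), 'moment': array([-0.00704285, -0.02377034,  0.04359177]), 'finger_force': 0.0, 'grip_width': 0.08528369681232015}
```

View pics/both.png

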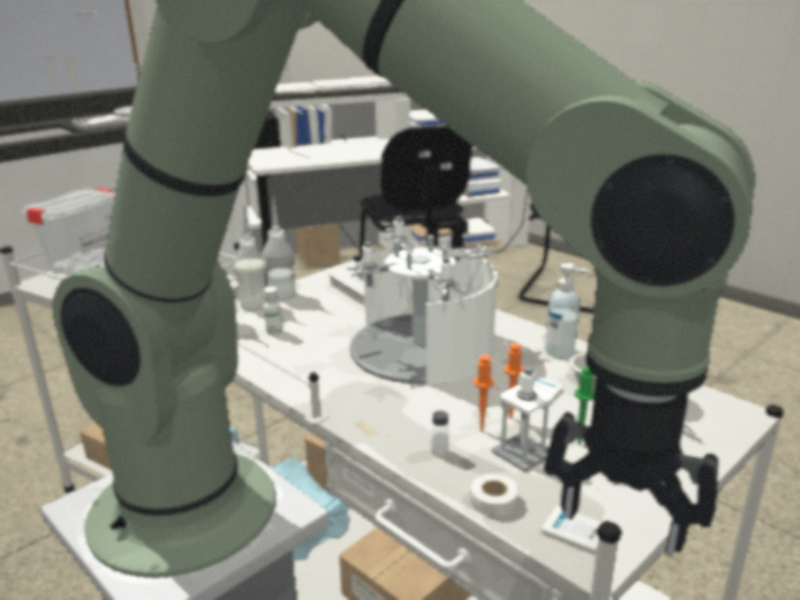

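View pics/t0b.png

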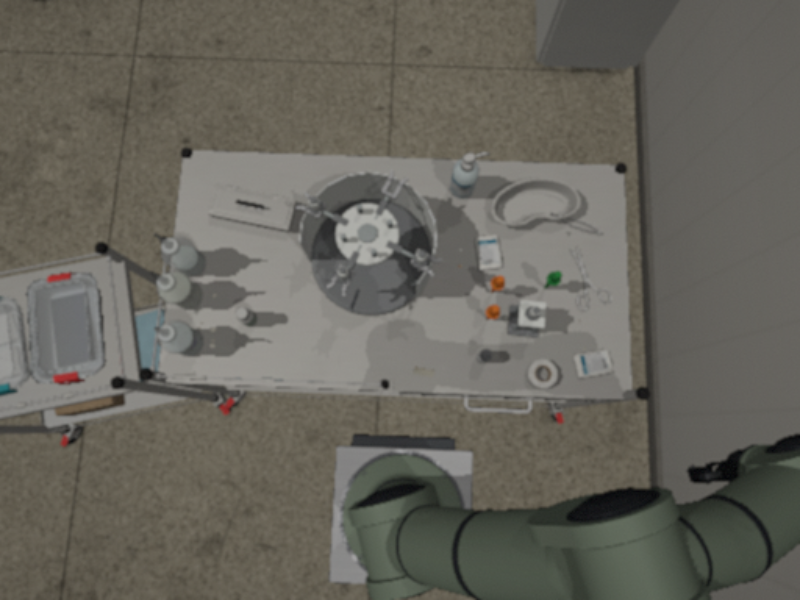

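The scene picture shows the stand at about (420,290), the holder with the grey pipette at (528,395), the vial at (440,430) and the orange/green look-alikes at (484,385), (514,370) and (586,395). The top view shows the turret at (368,235), the holder at (532,315), orange look-alikes at (497,283) and (493,312), and a green one at (554,278).

Candidates for pipette_mid, in top-view pixels: orange (497,283), orange (493,312), green (554,278), grey in the holder (532,313), and three fixed ones on the turret. I choose the grey one in the holder. Next is a close crop of it and the turret.

```bash
python3 - <<'E'
from h import *
b=cv2.imread('pics/t0.png')
c1=cv2.resize(b[100:210,180:290],(600,600),interpolation=cv2.INTER_CUBIC)
c2=cv2.resize(b[165:238,300:324+25],(196,292),interpolation=cv2.INTER_CUBIC)
o=np.zeros((600,800,3),np.uint8);o[:,:600]=c1;o[:292,600:796]=c2
a=cv2.imread('pics/s0.png')[225:305,300:352]
o[300:600,600:795]=cv2.resize(a,(195,300),interpolation=cv2.INTER_CUBIC)
cv2.imwrite('pics/crop1.png',o)
E
```

```text
(no output)
```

View pics/crop1.png

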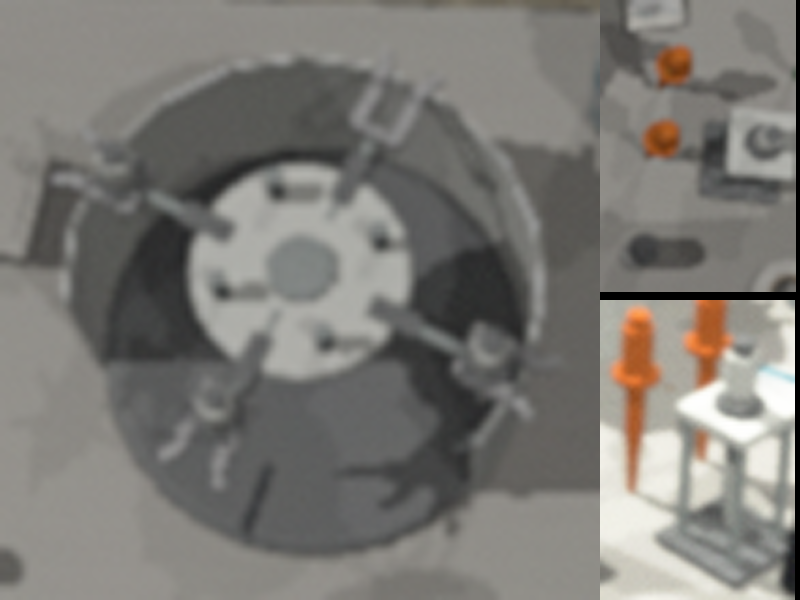

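The crop shows the empty fork at (385,115), the plate centre at (301,268), pegs at about (275,188), (380,238), (220,288) and (327,342), and the dark mark from (268,465) to (250,535). The grey pipette hangs in the holder, which confirms my choice.

```bash
python3 - <<'E'
from h import *
P=lambda u,v,z:onz('t0',180+(u+.5)/5.4545-.5,100+(v+.5)/5.4545-.5,z)
C=P(301,268,.203);print('C',C)
ang=lambda X:np.degrees(np.arctan2(*(X-C)[1::-1]))
for u,v,z in[(385,115,.2),(345,190,.2),(112,165,.25),(488,345,.25),(212,398,.25)]:
    X=P(u,v,z);print(X,ang(X),np.hypot(*(X-C)[:2]))
for u,v in[(275,186),(380,236),(220,287),(327,340)]:
    for z in(.233,.2):
        X=P(u,v,z);print('peg',z,X,ang(X),np.hypot(*(X-C)[:2]))
for z in(0,.012):
    print('mark',[(P(u,v,z),ang(P(u,v,z))) for u,v in((268,465),(250,535))])
print('foot',P(310,550,0),ang(P(310,550,0)))
# holder
b=cv2.imread('pics/t0.png');
P2=lambda u,v,z:onz('t0',300+(u+.5-600)/4-.5,165+(v+.5)/4-.5,z)
for z in(.11,.13,.17):print('pip',z,P2(768,140,z))
print('vial',P2(640,250,.074))
# scene: pip tip/button
print('scene rays', proj('t0',[.5,-.35,.11]),proj('s0',[.5,-.35,.11]))
hs=cv2.cvtColor(b,cv2.COLOR_BGR2HSV)
E
```

```text
C [0.6109082  0.10053644 0.203     ]
[0.71496928 0.0522158  0.2       ] -24.90774557953765 0.11473270344119478
[0.66405679 0.07543625 0.2       ] -25.279702681610484 0.058777477844200746
[0.6577464 0.2156152 0.25     ] 67.85318571720417 0.12424547211380228
[ 0.55276865 -0.01691212  0.25      ] -116.33639321045405 0.13105102947961117
[0.51407632 0.14652606 0.25      ] 154.5949514180904 0.10719821216483649
peg 0.233 [0.65378662 0.11703547 0.233     ] 21.046044082786 0.0459431884232612
peg 0.2 [0.66508555 0.11972831 0.2       ] 19.50626064714338 0.05747619987655213
peg 0.233 [0.62400095 0.05107092 0.233     ] -75.1746781768723 0.05116892196742711
peg 0.2 [0.63455935 0.05212373 0.2       ] -63.963021781506036 0.05388104911041084
peg 0.233 [0.58793614 0.14733268 0.233     ] 116.14620699824644 0.05213063273049301
peg 0.2 [0.5975979  0.15077877 0.2       ] 104.83805623662789 0.051975531544528
peg 0.233 [0.5569062  0.08055004 0.233     ] -159.69023806706193 0.05758187061673528
peg 0.2 [0.56579648 0.08233577 0.2       ] -158.02800514676525 0.04864495241668606
mark [(array([0.52701312, 0.13060979, 0.        ]), np.float64(160.2790814291677)), (array([0.47644126, 0.14066903, 0.        ]), np.float64(163.38190245847724))]
mark [(array([0.52449295, 0.1296724 , 0.012     ]), np.float64(161.36783551083056)), (array([0.47431002, 0.13965428, 0.012     ]), np.float64(164.01979152228262))]
foot [0.467332   0.09813383 0.        ] -179.0412984155297
pip 0.11 [ 0.46504188 -0.28123835  0.11      ]
pip 0.13 [ 0.46137761 -0.27723974  0.13      ]
pip 0.17 [ 0.45404906 -0.2692425   0.17      ]
vial [ 0.36718927 -0.17318996  0.074     ]
scene rays [360.87856831 190.66878179] [369.80828114 257.38457201]
```

servo_tool(plan=[[8.5,31.8,-24,-19,0,0,-60],[8.5,31.8,-24,-19,0,0,-60],[8.5,31.8,-24,-19,0,0,-60],[8.5,31.8,-24,-19,0,0,-60],[8.5,31.8,-24,-19,0,0,-60],[8.5,31.8,-24,-19,0,0,-60],[8.5,31.8,-24,-19,0,0,-60],[8.5,31.8,-24,-19,0,0,-60],[8.5,31.8,-24,-19,0,0,-60],[8.5,31.8,-24,-19,0,0,-60]])

```text
clock: 1.15
position: [0.4029, -0.2957, 0.4236]
tool_rot: [3.138, -0.0, 1.29]
force: [-0.8, -0.3, -0.4]
grip_width: 0.0849
finger_force: 0.0
```

```bash
cat >> h.py <<'E'
def go(X,yaw=None):
    s=bot.observe(); print('clock',s['clock'],'pos',np.round(s['position'],4),'rot deg',np.round(np.degrees(s['tool_rot']),1),'q',np.round(s['qpos'],2))
    R=Ro.from_euler('xyz',s['tool_rot'])
    m='delta cm '+str(np.round(totool(np.array(X)-s['position']),2))
    if yaw is not None:
        m+=' rotvec deg '+str(np.round(np.degrees((R.inv()*Ro.from_euler('xyz',[np.pi,0,np.radians(yaw)])).as_rotvec()),2))
    print(m)
E
python3 - <<'E'
from h import *
save('wrist','w1'); f=bot.grab_frame('wrist');print(np.round(f['T_tool_cam'],3),f['mtx'][0,0])
go([.5,.09,.45],165)
print(proj('w1',[.46,-.275,.11]))
E
```

```text
[[-0.    -0.961 -0.278  0.072]
 [ 1.     0.    -0.001  0.   ]
 [ 0.001 -0.278  0.961 -0.143]
 [ 0.     0.     0.     1.   ]] 277.2002158426763
clock 1.25 pos [ 0.3997 -0.2992  0.4214] rot deg [180.    0.   73.7] q [ 0.88  0.18 -0.43  1.62  0.08  1.36  0.16]
delta cm [40.17 -1.33 -2.87] rotvec deg [-0.000e+00  2.000e-02 -9.135e+01]
[292.61624678 137.58301991]
```

View pics/w1.png

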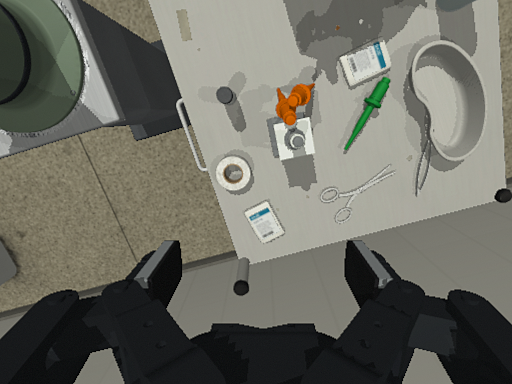

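The wrist view shows the grey pipette in its holder at (297,140), the orange look-alikes at (290,100), the green one lying at (370,115), the vial at (224,95) and the gauze at (365,62). Next I look at the turret from above.

servo_tool(plan=[[8.5,43.9,0.7,6,0,0,-80],[8.5,43.9,0.7,6,0,0,-80],[8.5,43.9,0.7,6,0,0,-80],[8.5,43.9,0.7,6,0,0,-80],[8.5,43.9,0.7,6,0,0,-80],[8.5,43.9,0.7,6,0,0,-80],[8.5,43.9,0.7,6,0,0,-80],[8.5,43.9,0.7,6,0,0,-80],[2,43.9,0.7,6,0,0,-80],[2,43.9,0.7,6,0,0,-80]])

```text
clock: 2.25
position: [0.5303, 0.1236, 0.3596]
tool_rot: [3.141, -0.003, 2.691]
force: [-0.4, -0.5, 0.7]
grip_width: 0.0587
finger_force: 0.0
```

servo_tool(plan=[[3,0,0,0,0,0,0],[3,0,0,0,0,0,0],[3,0,0,0,0,0,0]])

```text
clock: 2.55
position: [0.5305, 0.1179, 0.3613]
tool_rot: [-3.141, 0.0, 2.677]
force: [0.1, -0.1, -0.8]
grip_width: 0.0297
finger_force: 0.0
```

```bash
python3 - <<'E'
from h import *
f=save('wrist','w2'); cv2.imwrite('pics/w2b.png',cv2.resize(f,(800,600),interpolation=cv2.INTER_CUBIC))
go([.562,.083,.3],200); print(proj('w2',[.611,.1005,.203]))
E
```

```text
clock 2.6 pos [0.5305 0.1181 0.3614] rot deg [-180.     0.   153.4] q [ 0.31  0.38 -0.87  1.61  0.3   1.3   0.5 ]
delta cm [-4.39 -1.72  6.14] rotvec deg [-4.000e-02  2.000e-02 -4.662e+01]
[279.36146059 245.77599946]
```

View pics/w2b.png

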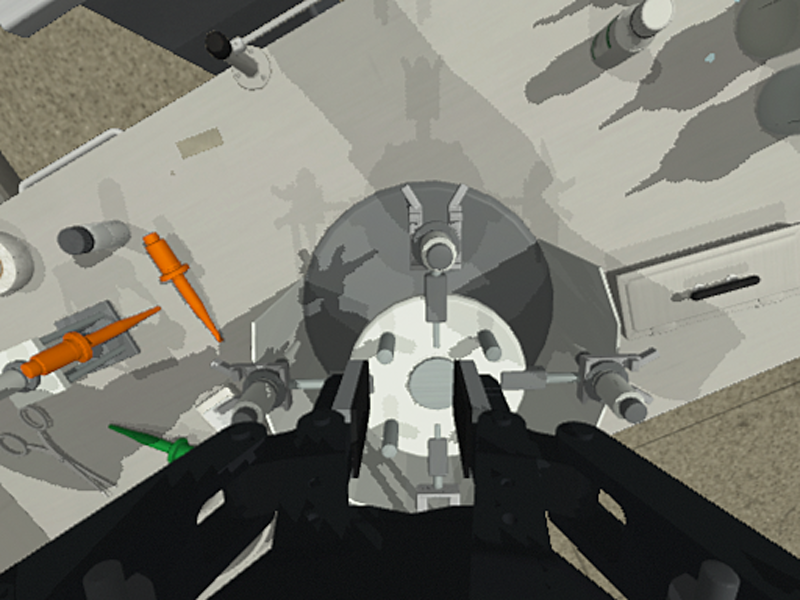

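The turret is seen from above: disc centre (433,383), pegs at (386,347), (489,345) and (389,435), the robot-side hook with a fixed pipette at (437,250), and the screen edges at (253,322) and (605,268). I work out the centre, peg angles and gap bisector from these.

```bash
python3 - <<'E'
from h import *
P=lambda u,v,z:onz('w2',(u+.5)/1.5625-.5,(v+.5)/1.5625-.5,z)
C=P(433,383,.203);print('C',C)
def sh(n,u,v,z):
    X=P(u,v,z);d=X-C;print(n,np.round(X,4),'ang %.1f r %.4f'%(np.degrees(np.arctan2(d[1],d[0]))%360,np.hypot(*d[:2])))
sh('Ltop',253,322,.172);sh('Rtop',605,268,.172);sh('Lbot',303,278,.0);sh('Rbot',545,237,.0)
sh('pegA top',386,336,.233);sh('pegA bot',385,360,.198);sh('pegB',487,335,.233);sh('pegC',390,424,.233)
sh('arm',437,278,.2);sh('mouth L',406,187,.2);sh('mouth R',465,187,.2);sh('armfar',437,475,.2)
sh('footL',305,300,0.01);sh('footR',552,300,0.01)
# foot circle & mark in top view: dark pixels inside foot
b=cv2.imread('pics/t0.png');g=cv2.cvtColor(b,cv2.COLOR_BGR2GRAY)
m=(g<60).astype(np.uint8);m[:183]=0;m[201:]=0;m[:,:222]=0;m[:,232:]=0
ys,xs=np.nonzero(m);print(len(xs),g[184:200,222:234])
E
```

```text
C [0.60871559 0.09839362 0.203     ]
Ltop [ 0.5093 -0.0133  0.172 ] ang 228.3 r 0.1495
Rtop [0.5948 0.2557 0.172 ] ang 95.1 r 0.1579
Lbot [ 0.5109 -0.0151  0.    ] ang 229.2 r 0.1498
Rbot [0.5948 0.2604 0.    ] ang 94.9 r 0.1626
pegA top [0.5497 0.0906 0.233 ] ang 187.5 r 0.0595
pegA bot [0.5772 0.0732 0.198 ] ang 218.7 r 0.0403
pegB [0.5792 0.151  0.233 ] ang 119.3 r 0.0603
pegC [0.6097 0.0625 0.233 ] ang 271.6 r 0.0359
arm [0.5369 0.1365 0.2   ] ang 152.0 r 0.0814
mouth L [0.4706 0.1451 0.2   ] ang 161.3 r 0.1458
mouth R [0.4885 0.1808 0.2   ] ang 145.5 r 0.1458
armfar [0.6866 0.0645 0.2   ] ang 336.5 r 0.0850
footL [ 0.5341 -0.0233  0.01  ] ang 238.5 r 0.1428
footR [0.6652 0.238  0.01  ] ang 68.0 r 0.1506
0 [[ 94  91  94  94  95  95  90  88  94  96  96  95]
 [ 94  94  95  96  95  90  81  78  88  95  96  96]
 [ 93  94  96  94  94  85  71  70  84  94  95  94]
 [ 93  95  95  96  92  80  66  76  90  96  95  95]
 [ 95  92  95  94  89  73  63  80  92  95  95  94]
 [ 95  95  96  95  83  67  64  84  94  96  96  95]
 [ 94  96  95  94  78  62  72  88  94  95  95  94]
 [ 95  96  96  91  74  65  80  93  97  95  96  96]
 [ 94  94  95  83  69  72  88  95  96  94  96  95]
 [ 95  95  91  76  64  77  93  96  96  95  94  94]
 [ 97  95  83  67  63  80  94  96  95  95  96  96]
 [ 99  93  80  62  72  88  96  96  94  96  95  95]
 [ 96  91  77  64  78  95  96  95  94  95  96  96]
 [ 93  90  80  72  86  98  97  96  96  94  94  95]
 [101  96  88  82  86  94  95  95  96  98  98  98]
 [124 115 102  89  90  93  92  90  91  94  95  95]]
```

```bash
python3 - <<'E'
from h import *
b=cv2.imread('pics/t0.png');g=cv2.cvtColor(b,cv2.COLOR_BGR2GRAY).astype(float)
X=[]
for r in range(184,199):
    w=np.clip(90-g[r,222:234],0,None); X.append(onz('t0',222+(w*np.arange(12)).sum()/w.sum(),r,.011))
X=np.array(X);m=X.mean(0);_,_,vt=np.linalg.svd(X-m);d=vt[0];print('mark mid',m,'dir',np.degrees(np.arctan2(d[1],d[0]))%180,np.linalg.norm(X[0]-X[-1]))
P=lambda u,v,z:onz('w2',(u+.5)/1.5625-.5,(v+.5)/1.5625-.5,z)
pk=[P(385,355,.233),P(491,353,.233),P(389,448,.233)]
print(np.round(pk,4))
# circle through three peg tops: A,B 90 apart, C other side
c=(pk[1]+pk[2])/2;print('C from opposite pegs',c,np.linalg.norm(pk[1]-pk[2]),np.linalg.norm(pk[0]-c))
for q in pk:
    e=q-c;print(np.degrees(np.arctan2(e[1],e[0]))%360)
e=m-c;print('mark ang',np.degrees(np.arctan2(e[1],e[0]))%360, np.hypot(*e[:2]))
E
```

```text
mark mid [0.50051457 0.13591821 0.011     ] dir 165.31520429245842 0.05610172712661944
[[0.5615 0.0837 0.233 ]
 [0.5922 0.1481 0.233 ]
 [0.6267 0.0528 0.233 ]]
C from opposite pegs [0.60946769 0.10047719 0.233     ] 0.1014046073291836 0.050851959033292024
199.2740882318585
109.92124643836239
289.92124643836246
mark ang 161.98097542889698 0.1145724644595695
```

servo_tool(plan=[[2.2,-4.42,-1.7,6,0,0,-46.4],[2.2,-4.42,-1.7,6,0,0,-46.4],[2.2,-4.42,-1.7,6,0,0,-46.4],[2.2,-4.42,-1.7,6,0,0,-46.4],[2.2,-4.42,-1.7,6,0,0,-46.4],[2.2,-4.42,-1.7,6,0,0,-46.4],[2.2,-4.42,-1.7,6,0,0,-46.4],[2.2,-4.42,-1.7,6,0,0,-46.4]])

```text
clock: 3.4
position: [0.5624, 0.0839, 0.3014]
tool_rot: [-3.141, 0.0, -2.797]
force: [-0.8, 0.6, 0.8]
grip_width: 0.0222
finger_force: 0.0
```

```bash
python3 - <<'E'
from h import *
f=save('wrist','w3')
go([.561,.0828,.212],199.7); print(proj('w3',[.561,.0828,.233]),proj('w3',[.61,.1003,.203]))
cv2.imwrite('pics/w3b.png',cv2.resize(f[120:384,100:452],(800,600),interpolation=cv2.INTER_CUBIC))
E
```

```text
clock 3.45 pos [0.5624 0.0841 0.3014] rot deg [-180.     0.  -160.2] q [ 0.44  0.53 -1.01  1.63  0.47  1.25  1.25]
delta cm [ 0.18 -0.07  8.94] rotvec deg [-0.02  0.01  0.09]
[261.30601163 203.5743086 ] [261.42672339 245.64336738]
```

View pics/w3b.png

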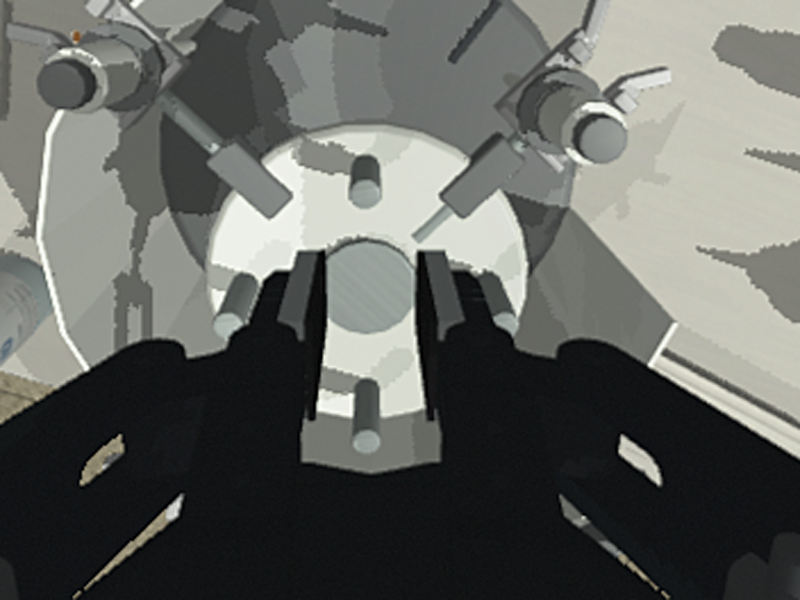

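The peg top is at (366,193) in the crop, within about 1 px of prediction, and the mark is at (472,30). Descending around the peg.

servo_tool(plan=[[2.2,0.15,-0.05,4.5,0,0,0],[2.2,0.15,-0.05,6,0,0,0],[2.2,0.15,-0.05,7.5,0,0,0],[2.2,0.15,-0.05,8.9,0,0,0],[2.2,0.15,-0.05,8.9,0,0,0]])

```text
clock: 3.95
position: [0.5608, 0.0834, 0.2112]
tool_rot: [3.141, -0.002, -2.793]
force: [-0.0, -0.2, 0.5]
grip_width: 0.0218
finger_force: 0.0
```

```bash
python3 - <<'E'
from h import *
C=np.array([.61,.1003])
P=lambda u,v,z:onz('w3',100+(u+.5)/2.273-.5,120+(v+.5)/2.273-.5,z)
for u,v in((487,12),(455,60),(330,15),(385,33)):
    X=P(u,v,.011);e=X[:2]-C;print(X,np.degrees(np.arctan2(e[1],e[0]))%360,np.hypot(*e))
# screen gap edges
for u,v in((676,325),):
    X=P(u,v,.172);e=X[:2]-C;print(X,np.degrees(np.arctan2(e[1],e[0]))%360,np.hypot(*e))
go([.561,.0828,.212],199.7)
# arc: rows for turning by th from here, tool frame relative, peg at origin (TCP on peg)
s=bot.observe();Rt=Ro.from_euler('xyz',s['tool_rot']).as_matrix();p=s['position']
a0=np.degrees(np.arctan2(p[1]-C[1],p[0]-C[0]));print('a0',a0%360,np.hypot(*(p[:2]-C)))
for k in range(1,11):
    a=np.radians(a0-6*k);r=.052;T=np.array([C[0]+r*np.cos(a),C[1]+r*np.sin(a),p[2]])
    print(np.round(Rt.T@(T-p)*100,2),6*k)
E
```

```text
[0.4843046  0.13920393 0.011     ] 162.80220345618395 0.13157830122422504
[0.52098044 0.1309437  0.011     ] 161.00471122388782 0.09414625811290198
[0.52154171 0.04125001 0.011     ] 213.72494016415442 0.10635680950604479
[0.52018254 0.07987216 0.011     ] 192.81322858666553 0.09211120024401255
[0.59365941 0.25298346 0.172     ] 96.10869451461464 0.15355538004284958
clock 3.95 pos [0.5608 0.0834 0.2112] rot deg [ 1.8e+02 -1.0e-01 -1.6e+02] q [ 0.4   0.61 -0.96  1.74  0.56  1.09  1.18]
delta cm [-0.   -0.07 -0.08] rotvec deg [ 0.02 -0.09  0.26]
a0 198.90575352550027 0.05204595005675467
[-0.04  0.54  0.  ] 6
[-0.14  1.08  0.  ] 12
[-0.29  1.6   0.  ] 18
[-0.49  2.11  0.  ] 24
[-0.75  2.59 -0.  ] 30
[-1.05  3.04 -0.  ] 36
[-1.4   3.45 -0.  ] 42
[-1.8   3.83 -0.  ] 48
[-2.22  4.17 -0.  ] 54
[-2.69  4.45 -0.  ] 60
```

servo_tool(plan=[[1.8,-0.03,0.54,0,0,0,6],[1.8,-0.11,1.08,0,0,0,12],[1.8,-0.25,1.61,0,0,0,18],[1.8,-0.45,2.12,0,0,0,24],[1.8,-0.7,2.6,0,0,0,30],[1.8,-0.99,3.06,0,0,0,36],[1.8,-1.34,3.48,0,0,0,42],[1.8,-1.72,3.86,0,0,0,48],[1.8,-2.14,4.21,0,0,0,54],[1.8,-2.6,4.5,0,0,0,60]])

```text
clock: 4.95
position: [0.5707, 0.1344, 0.2132]
tool_rot: [3.142, 0.001, 2.438]
force: [-1.8, -4.4, -0.7]
grip_width: 0.0175
finger_force: 1.7
```

servo_tool(plan=[[1.8,-0.03,0.54,0,0,0,6],[1.8,-0.11,1.08,0,0,0,12],[1.8,-0.25,1.61,0,0,0,18],[1.8,-0.45,2.12,0,0,0,24],[1.8,-0.7,2.6,0,0,0,30],[1.8,-0.99,3.06,0,0,0,36],[1.8,-1.34,3.48,0,0,0,42],[1.8,-1.72,3.86,0,0,0,48],[1.8,-2.14,4.21,0,0,0,54],[1.8,-2.6,4.5,0,0,0,60]])

```text
clock: 5.95
position: [0.6191, 0.1528, 0.2132]
tool_rot: [-3.141, -0.0, 1.392]
force: [-4.1, -1.3, 1.1]
grip_width: 0.018
finger_force: 1.9
```

servo_tool(plan=[[1.8,-0.03,0.54,0,0,0,6],[1.8,-0.11,1.08,0,0,0,12],[1.8,-0.25,1.61,0,0,0,18],[1.8,-0.45,2.12,0,0,0,24],[1.8,-0.62,2.46,0,0,0,28],[1.8,-0.79,2.75,0,0,0,32],[1.8,-0.99,3.06,0,0,0,36],[1.8,-1.16,3.27,0,0,0,39],[1.8,-1.34,3.48,0,0,0,42],[1.8,-1.52,3.68,0,0,0,45]])

```text
clock: 6.95
position: [0.6529, 0.1329, 0.2133]
tool_rot: [-3.14, -0.002, 0.609]
force: [-2.3, 5.4, -1.2]
grip_width: 0.0181
finger_force: 2.2
```

```bash
python3 - <<'E'
from h import *
go([.561,.0828,.212],27); s=bot.observe();print(s['force'],s['finger_force'],s['grip_width'])
C=np.array([.61,.1003]);e=s['position'][:2]-C;print(np.degrees(np.arctan2(e[1],e[0])),np.hypot(*e))
E
```

```text
clock 6.95 pos [0.6529 0.1329 0.2133] rot deg [-1.799e+02 -1.000e-01  3.490e+01] q [-0.14  0.61 -0.24  1.49  0.15  1.05 -1.37]
delta cm [-10.4   -1.15   0.11] rotvec deg [-0.1  -0.12  7.92]
[-2.25293449  5.42340337 -1.17060964] 2.2397609800100327 0.01805052252820318
37.248101077557926 0.053842444736435374
```

servo_tool(plan=[[1.8,-0.02,0.27,0,0,0,3],[1.8,-0.03,0.54,0,0,0,6],[1.8,-0.07,0.81,0,0,0,9],[1.8,-0.09,0.92,0,0,0,10.3],[1.8,-0.09,0.92,0,0,0,10.3],[1.8,-0.09,0.92,0,0,0,10.3]])

```text
clock: 7.55
position: [0.6574, 0.1239, 0.2131]
tool_rot: [-3.141, -0.001, 0.432]
force: [0.3, 5.1, 2.1]
grip_width: 0.0185
finger_force: 2.0
```

```bash
python3 - <<'E'
from h import *
s=bot.observe();print(s['force'],s['finger_force'],s['grip_width'])
C=np.array([.61,.1003]);e=s['position'][:2]-C;print(s['position'],np.degrees(np.arctan2(e[1],e[0])),np.hypot(*e))
f=save('wrist','w4');t=save('top','t4')
cv2.imwrite('pics/w4b.png',np.hstack([cv2.resize(f,(400,300)),cv2.resize(t[100:220,170:330],(400,300),interpolation=cv2.INTER_CUBIC)]))
E
```

```text
[0.31481233 5.05018323 2.12662782] 2.0438088476657867 0.018475689547335257
[0.65739611 0.12393211 0.2130914 ] 26.50124195305867 0.05296100484064697
```

View pics/w4b.png

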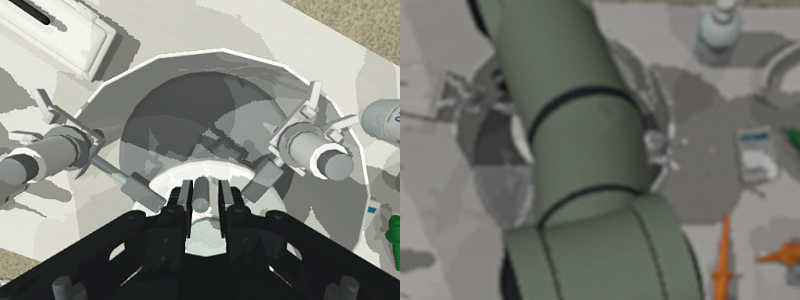

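servo_tool(plan=[[2.6,0,-0.3,0,0,0,0],[2.6,0,-0.3,0,0,0,0],[2.6,0,-0.3,-3,0,0,0],[2.6,0,-0.3,-8,0,0,0],[2.6,0,-0.3,-13,0,0,0],[2.6,0,-0.3,-15,0,0,-5],[2.6,0,-0.3,-15,0,0,-13],[2.6,0,-0.3,-15,0,0,-21],[2.6,0,-0.3,-15,0,0,-29],[2.6,0,-0.3,-15,0,0,-37]])

```text
clock: 8.65
position: [0.6559, 0.1252, 0.3621]
tool_rot: [-3.142, 0.001, 1.082]
force: [0.4, 0.1, 0.2]
grip_width: 0.0259
finger_force: 0.0
```

```bash
python3 - <<'E'
from h import *
go([.53,.12,.36],150)
E
```

```text
clock 8.65 pos [0.6559 0.1252 0.3621] rot deg [-180.    0.   62.] q [-0.08  0.52 -0.33  1.28  0.17  1.37 -0.89]
delta cm [ -6.37 -10.87   0.22] rotvec deg [-4.000e-02  4.000e-02 -8.803e+01]
```

servo_tool(plan=[[2.6,-6.4,-10.9,0,0,0,-80],[2.6,-6.4,-10.9,0,0,0,-80],[2.6,-6.4,-10.9,0,0,0,-80],[2.6,-6.4,-10.9,0,0,0,-80],[2.6,-6.4,-10.9,0,0,0,-80],[2.6,-6.4,-10.9,0,0,0,-80],[2.6,-6.4,-10.9,0,0,0,-80],[2.6,-6.4,-10.9,0,0,0,-80],[2.6,-6.4,-10.9,0,0,0,-80],[2.6,-6.4,-10.9,0,0,0,-80]])

```text
clock: 9.65
position: [0.5296, 0.1206, 0.3622]
tool_rot: [-3.141, 0.0, 2.478]
force: [-0.4, -0.4, 0.4]
grip_width: 0.0259
finger_force: 0.0
```

servo_tool(plan=[[2.6,0,0,0,0,0,0],[2.6,0,0,0,0,0,0]])

```text
clock: 9.85
position: [0.5296, 0.1208, 0.3622]
tool_rot: [-3.141, 0.0, 2.47]
force: [0.2, -0.1, 0.1]
grip_width: 0.026
finger_force: 0.0
```

```bash
python3 - <<'E'
from h import *
f=save('wrist','w5'); go([.53,.12,.36],150);save('top','t5')
cv2.imwrite('pics/w5b.png',cv2.resize(f[80:320,130:450],(800,600),interpolation=cv2.INTER_CUBIC))
E
```

```text
clock 9.9 pos [0.5296 0.1209 0.3623] rot deg [-180.     0.   141.6] q [ 0.14  0.32 -0.63  1.61  0.2   1.27  0.38]
delta cm [-0.09 -0.04  0.23] rotvec deg [-0.02  0.   -8.45]
```

View pics/w5b.png

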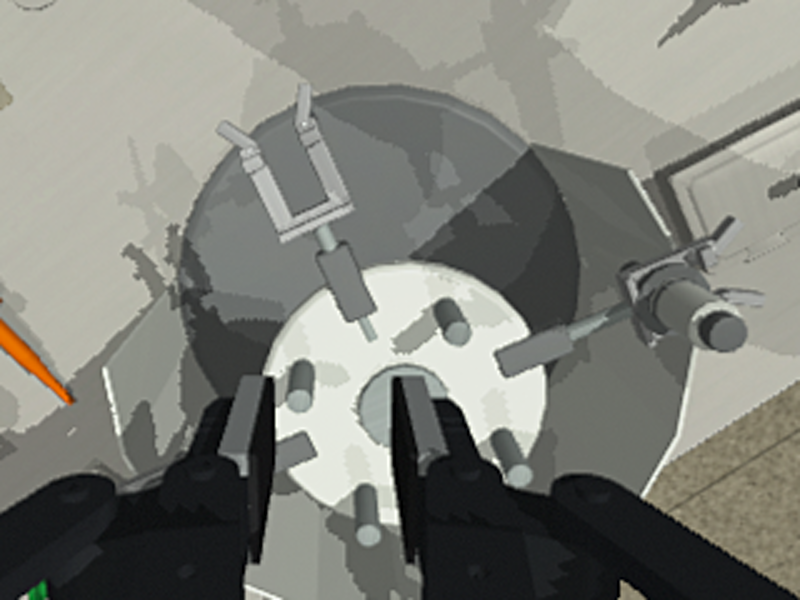

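The fork now stands over the gap, with its back bar at (315,218), flare tips at (225,128) and (305,90), and peg tops at (455,330), (300,398), (369,534) and (518,474).

```bash
python3 - <<'E'
from h import *
P=lambda u,v,z:onz('w5',130+(u+.5)/2.5-.5,80+(v+.5)/2.5-.5,z)
pk=np.array([P(*q,.233) for q in((455,330),(300,398),(369,534),(518,474))])
print(np.round(pk,4)); C=pk.mean(0);print('C',C)
an=lambda X:np.degrees(np.arctan2(*(X-C)[1::-1]))%360
print([round(an(q),1) for q in pk],[round(np.hypot(*(q-C)[:2]),4) for q in pk])
for n,u,v,z in(('backbar',315,218,.2),('tipL',225,128,.2),('tipR',305,90,.2),('lipL',248,158,.207),('lipR',308,124,.207),('arm',345,280,.2),('screenL',106,368,.172),('screenR',630,170,.172)):
    X=P(u,v,z);print(n,np.round(X,4),round(an(X),1),round(np.hypot(*(X-C)[:2]),4))
print('mark proj crop',[(proj('w5',X)-[130,80])*2.5 for X in([.5005,.1359,.011],[.484,.1392,.011],[.521,.131,.011])])
E
```

```text
[[0.5821 0.145  0.233 ]
 [0.5659 0.075  0.233 ]
 [0.6378 0.0569 0.233 ]
 [0.6544 0.1274 0.233 ]]
C [0.61006045 0.101041   0.233     ]
[np.float64(122.5), np.float64(210.5), np.float64(302.1), np.float64(30.7)] [np.float64(0.0521), np.float64(0.0513), np.float64(0.0522), np.float64(0.0516)]
backbar [0.5134 0.1245 0.2   ] 166.3 0.0995
tipL [0.4589 0.1188 0.2   ] 173.3 0.1522
tipR [0.4681 0.1556 0.2   ] 159.0 0.1521
lipL [0.4747 0.1194 0.207 ] 172.3 0.1366
lipR [0.4797 0.1482 0.207 ] 160.1 0.1386
arm [0.5442 0.1173 0.2   ] 166.2 0.0678
screenL [ 0.5108 -0.0132  0.172 ] 229.0 0.1513
screenR [0.5924 0.2529 0.172 ] 96.6 0.1529
mark proj crop [array([322.00502988, 144.12334698]), array([310.85573396, 122.17312595]), array([334.70809229, 171.58447234])]
```

```bash
python3 - <<'E'
from h import *
go([.5826,.145,.28],121.6)
E
```

```text
clock 9.95 pos [0.5296 0.121  0.3623] rot deg [-180.     0.   141.6] q [ 0.14  0.32 -0.63  1.61  0.2   1.27  0.38]
delta cm [-2.66  5.18  8.23] rotvec deg [-1.000e-02  1.000e-02  1.998e+01]
```

servo_tool(plan=[[2.4,-2.66,5.18,3,0,0,20],[2.4,-2.66,5.18,5,0,0,20],[2.4,-2.66,5.18,8,0,0,20],[2.4,-2.66,5.18,10,0,0,20],[2.4,-2.66,5.18,11,0,0,20],[2.4,-2.66,5.18,12.5,0,0,20],[2.4,-2.66,5.18,14,0,0,20],[2.4,-2.66,5.18,15,0,0,20],[2.4,-2.66,5.18,15,0,0,20]])

```text
clock: 10.85
position: [0.5821, 0.145, 0.2111]
tool_rot: [-3.14, -0.0, 2.123]
force: [0.0, -0.9, 0.3]
grip_width: 0.0239
finger_force: 0.0
```

```bash
python3 - <<'E'
from h import *
a=np.radians(117.5);go([.610+.052*np.cos(a),.1007+.052*np.sin(a),.212],117.5);s=bot.observe();print(s['force'],s['grip_width'],s['finger_force'])
E
```

```text
clock 10.85 pos [0.5821 0.145  0.2111] rot deg [-179.9   -0.   121.7] q [ 0.01  0.55 -0.51  1.67  0.3   1.01 -0.05]
delta cm [-0.05  0.42 -0.09] rotvec deg [-0.09 -0.02  4.16]
[ 0.0461748  -0.85943877  0.33019628] 0.023934135719133328 0.0
```

servo_tool(plan=[[2.4,0,0.2,0,0,0,2],[2.2,-0.02,0.38,0,0,0,4.1],[1.9,-0.02,0.38,0,0,0,4.1],[1.7,-0.02,0.38,0,0,0,4.1],[1.5,-0.02,0.38,0,0,0,4.1],[1.35,-0.02,0.38,0,0,0,4.1],[1.25,-0.02,0.38,0,0,0,4.1],[1.2,-0.02,0.38,0,0,0,4.1],[1.2,-0.02,0.38,0,0,0,4.1]], force=20)

```text
clock: 11.75
position: [0.5858, 0.147, 0.2123]
tool_rot: [-3.141, -0.0, 2.052]
force: [-2.6, -1.0, 2.3]
grip_width: 0.0119
finger_force: 1.8
```

```bash
python3 - <<'E'
from h import *
a=np.radians(117.5);go([.610+.052*np.cos(a),.1007+.052*np.sin(a),.212],117.5);s=bot.observe();print(s['force'],s['grip_width'],s['finger_force'])
e=s['position'][:2]-[.61,.1007];print(np.degrees(np.arctan2(e[1],e[0])))
E
```

```text
clock 11.75 pos [0.5858 0.147  0.2123] rot deg [-180.    -0.   117.6] q [-0.01  0.55 -0.49  1.66  0.29  1.01 -0.11]
delta cm [-0.03  0.01  0.03] rotvec deg [-0.02 -0.    0.07]
[-2.64537171 -0.98980492  2.29536585] 0.011897043255788763 1.7753815278410912
117.56990583251817
```

servo_tool(plan=[[1.8,0,0,0,0,0,0],[2.4,0,0,0,0,0,0],[2.6,0,0,0,0,0,0],[2.6,0,0,-3,0,0,0],[2.6,0,0,-8,0,0,0],[2.6,0,0,-12,0,0,0],[2.6,2,0,-17,0,0,0],[2.6,6,0,-17,0,0,0],[2.6,6,0,-17,0,0,0],[2.6,6,0,-17,0,0,0]])

```text
clock: 12.75
position: [0.5578, 0.201, 0.3824]
tool_rot: [3.141, 0.0, 2.054]
force: [0.0, -0.0, -0.0]
grip_width: 0.0261
finger_force: 0.0
```

```bash
python3 - <<'E'
from h import *
f=save('wrist','w6')
P=lambda u,v,z:onz('w2',(u+.5)/1.5625-.5,(v+.5)/1.5625-.5,z)
print('orange tips',P(160,310,0),P(220,340,0),'green tip',P(110,427,0))
# holder plate centre from w1: white square
g=cv2.imread('pics/w1.png');cv2.imwrite('/tmp/x.png',g)
hs=cv2.cvtColor(g,cv2.COLOR_BGR2HSV);m=((hs[...,2]>205)&(hs[...,1]<40)).astype(np.uint8)
n,l,st,ce=cv2.connectedComponentsWithStats(m)
for i in range(1,n):
    if st[i,4]>60 and abs(ce[i][0]-295)<60 and abs(ce[i][1]-138)<60:
        r=cv2.minAreaRect(np.argwhere(l==i)[:,::-1].astype(np.float32));print(st[i],ce[i],r,onz('w1',*r[0],.11),[onz('w1',*q,.11).round(4) for q in cv2.boxPoints(r)])
o=((hs[...,0]<18)&(hs[...,1]>180)&(hs[...,2]>120)).astype(np.uint8)
n,l,st,ce=cv2.connectedComponentsWithStats(o)
print([ (st[i],ce[i]) for i in range(1,n) if st[i,4]>30])
print(onz('w1',297,140,.13),onz('w1',297,136,.161))
a=np.radians
go([.40,-.19,.32],50)
# check peg tops in w6
for k in(27.5,117.5,207.5): print(k,proj('w6',[.61+.052*np.cos(a(k)),.1007+.052*np.sin(a(k)),.233]))
E
```

```text
orange tips [ 0.46722043 -0.19082807  0.        ] [ 0.53257066 -0.1473328   0.        ] green tip [ 0.57013049 -0.34538384  0.        ]
[297 117  18  37 238] [308.00420168 137.69327731] ((307.1502990722656, 135.5447540283203), (36.232826232910156, 11.833840370178223), 74.57783508300781) [ 0.48335781 -0.27836793  0.11      ] [array([ 0.4731, -0.2496,  0.11  ]), array([ 0.4916, -0.25  ,  0.11  ]), array([ 0.494, -0.308,  0.11 ]), array([ 0.4748, -0.3079,  0.11  ])]
[274 123  19  37 356] [281.81179775 141.43258427] ((282.9230651855469, 140.61538696289062), (35.69314193725586, 12.94366455078125), 78.69007110595703) [ 0.44368614 -0.27532739  0.11      ] [array([ 0.4351, -0.2463,  0.11  ]), array([ 0.4556, -0.2481,  0.11  ]), array([ 0.4525, -0.3053,  0.11  ]), array([ 0.4313, -0.3036,  0.11  ])]
[(array([276,  84,  39,  41, 777], dtype=int32), array([292.38867439, 101.99485199]))]
[ 0.46397181 -0.27834548  0.13      ] [ 0.46239551 -0.26921     0.161     ]
clock 12.8 pos [0.5582 0.2    0.382 ] rot deg [-180.     0.   117.6] q [-0.07  0.39 -0.54  1.45  0.21  1.35 -0.14]
delta cm [-27.24 -32.08   6.22] rotvec deg [-1.000e-02  3.000e-02  6.758e+01]
27.5 [305.40114962 274.91927633]
117.5 [262.05868493 234.83023326]
207.5 [218.52377979 274.70940347]
```

servo_tool(plan=[[5,-37.9,-30.5,0,0,0,27.6],[5,-37.9,-30.5,0,0,0,27.6],[5,-37.9,-30.5,0,0,0,27.6],[5,-37.9,-30.5,0,0,0,27.6],[5,-37.9,-30.5,5,0,0,27.6],[5,-37.9,-30.5,8,0,0,27.6],[5,-37.9,-30.5,11.2,0,0,27.6],[5,-37.9,-30.5,11.2,0,0,27.6],[5,-37.9,-30.5,11.2,0,0,27.6],[5,-37.9,-30.5,11.2,0,0,27.6]])

```text
clock: 13.8
position: [0.4635, -0.2713, 0.273]
tool_rot: [-3.141, 0.0, 1.569]
force: [1.9, 0.0, 0.5]
grip_width: 0.0499
finger_force: 0.0
```

servo_tool(plan=[[5,0,0,0,0,0,0],[5,0,0,0,0,0,0]])

```text
clock: 14.0
position: [0.4638, -0.27, 0.2732]
tool_rot: [-3.14, -0.001, 1.567]
force: [0.8, 0.7, 0.6]
grip_width: 0.0502
finger_force: 0.0
```

```bash
python3 - <<'E'
from h import *
f=save('wrist','w7'); go([.463,-.277,.12],90)
print(proj('w7',[.463,-.277,.161]),proj('w7',[.463,-.277,.116]))
g=save('wrist','w6b') if 0 else cv2.imread('pics/w6.png')
o=np.zeros((600,800,3),np.uint8); o[:,:400]=cv2.resize(f[100:370,166:346],(400,600),interpolation=cv2.INTER_CUBIC)
o[:300,400:]=cv2.resize(g[150:330,140:380],(400,300)); o[300:,400:]=cv2.resize(save('top','t7')[100:220,170:330],(400,300),interpolation=cv2.INTER_CUBIC)
cv2.imwrite('pics/c7.png',o)
E
```

```text
clock 14.05 pos [ 0.4646 -0.2689  0.2739] rot deg [-180.    -0.    89.9] q [ 0.6   0.34 -0.24  1.77  0.09  1.04  0.32]
delta cm [-0.82 -0.15 15.39] rotvec deg [-0.03 -0.04 -0.09]
[261.91721918 199.51677476] [262.14209994 187.70335958]
```

View pics/c7.png

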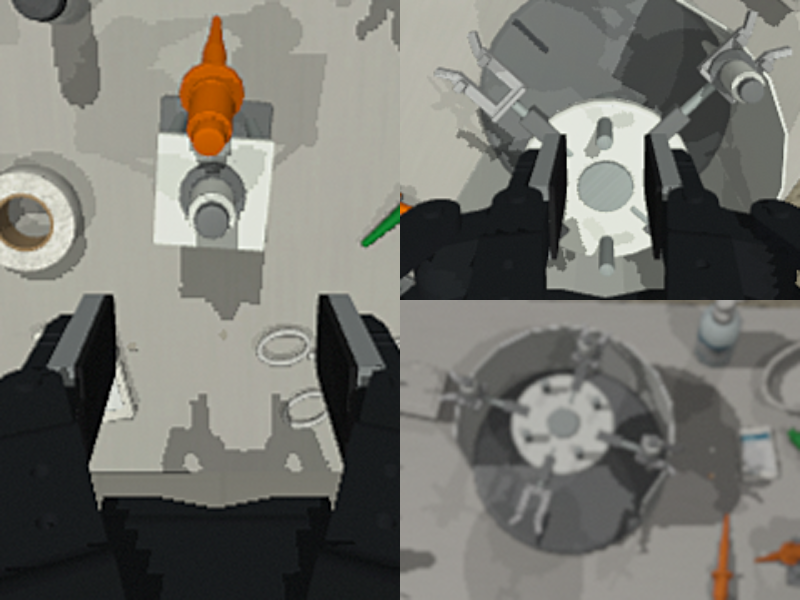

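Left: the pipette's button is at (212,219) in the crop, as predicted, and the open fingers straddle it. Right: in the w6 and top views the fork (530,505) lies over the mark. Descending to grasp.

servo_tool(plan=[[5,-0.82,-0.1,2,0,0,0],[5,-0.82,-0.1,5,0,0,0],[5,-0.82,-0.1,8,0,0,0],[5,-0.82,-0.1,9.5,0,0,0],[5,-0.82,-0.1,9.5,0,0,0],[5,-0.82,-0.1,9.5,0,0,0]])

```text
clock: 14.7
position: [0.4645, -0.2764, 0.1801]
tool_rot: [3.141, 0.0, 1.571]
force: [1.0, 0.5, 0.2]
grip_width: 0.0505
finger_force: 0.0
```

```bash
python3 - <<'E'
from h import *
go([.463,-.277,.12],90)
P=lambda u,v,z:onz('t7',170+(u-400+.5)/2.5-.5,100+(v-300+.5)/2.5-.5,z)
C=np.array([.61,.1007])
for u,v,z in((545,475,.2),(531,508,.2),(512,525,.2),(545,528,.2)):
    X=P(u,v,z);e=X[:2]-C;print(X,np.degrees(np.arctan2(e[1],e[0]))%360,np.hypot(*e))
Q=lambda u,v,z:onz('w6',140+(u-400+.5)*.6-.5,150+(v+.5)*.6-.5,z)
for u,v,z in((500,98,.2),(435,70,.2),(475,33,.2),(520,25,.011),(545,50,.011),(604,140,.233),(606,268,.233)):
    X=Q(u,v,z);e=X[:2]-C;print(X,np.degrees(np.arctan2(e[1],e[0]))%360,np.hypot(*e))
E
```

```text
clock 14.7 pos [ 0.4645 -0.2764  0.1801] rot deg [180.   0.  90.] q [ 0.59  0.46 -0.22  1.87  0.13  0.83  0.3 ]
delta cm [-0.06 -0.15  6.01] rotvec deg [0.04 0.01 0.03]
[0.5371645  0.12111322 0.2       ] 164.34369344414944 0.07564198056688629
[0.49085467 0.13756362 0.2       ] 162.80790891846738 0.12471782221207192
[0.46665927 0.16172472 0.2       ] 156.93899913040414 0.15579018250056864
[0.46419332 0.1173611  0.2       ] 173.48117659421678 0.14675551313681306
[0.50815929 0.12902871 0.2       ] 164.45519372958523 0.10570736523743246
[0.45729547 0.12675617 0.2       ] 170.3168048635045 0.15491157937136082
[0.47234238 0.1655884  0.2       ] 154.76196695280822 0.15218450820092966
[0.48271833 0.14006469 0.011     ] 162.81461065233395 0.13322988455460438
[0.52003432 0.12712476 0.011     ] 163.63140923218103 0.09376615673585215
[0.58553881 0.14803378 0.233     ] 117.32905906146674 0.05328073264827879
[0.63509391 0.05658179 0.233     ] 299.6307025115881 0.05075550009174311
```

servo_tool(plan=[[5,-0.06,-0.12,2,0,0,0],[5,-0.06,-0.12,4,0,0,0],[4,-0.06,-0.12,5.5,0,0,0],[3.5,-0.06,-0.12,5.9,0,0,0],[3,-0.06,-0.12,5.9,0,0,0],[2.6,-0.06,-0.12,5.9,0,0,0],[2.2,-0.06,-0.12,5.9,0,0,0],[1.8,-0.06,-0.12,5.9,0,0,0],[1.8,-0.06,-0.12,5.9,0,0,0],[1.8,-0.06,-0.12,5.9,0,0,0]], force=30)

```text
clock: 15.7
position: [0.463, -0.2777, 0.1213]
tool_rot: [3.14, 0.001, 1.57]
force: [-2.3, 0.7, 8.9]
grip_width: 0.0212
finger_force: 29.0
```

```bash
python3 - <<'E'
from h import *
go([.463,-.277,.12],90);s=bot.observe();print(s['force'],s['grip_width'],s['finger_force'])
E
```

```text
clock 15.7 pos [ 0.463  -0.2777  0.1213] rot deg [179.9   0.   90. ] q [ 0.58  0.54 -0.21  1.91  0.16  0.7   0.28]
delta cm [ 0.07 -0.    0.13] rotvec deg [ 0.07  0.04 -0.04]
[-2.26677675  0.71933629  8.91529161] 0.021248488554892177 28.956576883792877
```

servo_tool(plan=[[1.8,0,0,-0.4,0,0,0],[1.8,0,0,-1.5,0,0,0],[1.8,0,0,-3.5,0,0,0],[1.8,0,0,-6,0,0,0],[1.8,0,0,-9,0,0,0],[1.8,0,0,-12,0,0,0],[1.8,0,0,-15,0,0,0],[1.8,0,0,-18,0,0,0],[1.8,0,0,-20,0,0,0],[1.8,0,0,-20.5,0,0,0]])

```text
clock: 16.7
position: [0.4631, -0.2776, 0.3282]
tool_rot: [3.138, 0.002, 1.57]
force: [0.3, -0.2, -0.9]
grip_width: 0.0209
finger_force: 29.5
```

servo_tool(plan=[[1.8,1,0,0,0,0,0],[1.8,4,-0.4,0,0,0,-4],[1.8,8,-0.8,0,0,0,-12],[1.8,12,-1.2,0,0,0,-20],[1.8,16,-1.6,0,0,0,-27],[1.8,20,-2,0,0,0,-34],[1.8,24,-2.4,0,0,0,-41],[1.8,27,-2.8,0,0,0,-48],[1.8,30,-3,0,0,0,-54],[1.8,32,-3.2,0,0,0,-60]])

```text
clock: 17.7
position: [0.4295, 0.045, 0.3244]
tool_rot: [-3.141, -0.001, 2.624]
force: [-0.4, 0.3, -1.5]
grip_width: 0.021
finger_force: 29.4
```

```bash
python3 - <<'E'
from h import *
go([.419,.1605,.326],162.6);s=bot.observe();print(s['force'],s['moment'],s['grip_width'],s['finger_force'])
E
```

```text
clock 17.7 pos [0.4295 0.045  0.3244] rot deg [-1.800e+02 -1.000e-01  1.503e+02] q [ 0.3   0.14 -0.6   1.92  0.09  1.1   0.72]
delta cm [ 6.63  9.52 -0.16] rotvec deg [ -0.03  -0.07 -12.26]
[-0.38241522  0.32367919 -1.46339454] [-0.0219073  -0.0771174   0.05447235] 0.02099417072817104 29.419200718402863
```

servo_tool(plan=[[1.8,2.2,3.2,0,0,0,-4],[1.8,4.4,6.3,0,0,0,-8],[1.8,6.2,9,0,0,0,-12.3],[1.8,6.63,9.52,0,0,0,-12.3],[1.8,6.63,9.52,3,0,0,-12.3],[1.8,6.63,9.52,6,0,0,-12.3],[1.8,6.63,9.52,8,0,0,-12.3],[1.8,6.63,9.52,8,0,0,-12.3],[1.8,6.63,9.52,8,0,0,-12.3]])

```text
clock: 18.6
position: [0.4206, 0.1582, 0.2453]
tool_rot: [-3.141, -0.001, 2.832]
force: [1.0, -1.2, -1.5]
grip_width: 0.0214
finger_force: 29.6
```

```bash
python3 - <<'E'
from h import *
go([.419,.1605,.2235],162.6);s=bot.observe();print(s['force'],s['moment'],s['grip_width'],s['finger_force'])
f=save('wrist','w8');g=save('scene','s8');t=save('top','t8')
a=np.radians(162.6);X=[.61+.112*np.cos(a),.1007+.112*np.sin(a),.2];print(X,proj('w8',X),proj('s8',X),proj('s8',[.419,.1605,.22]))
u,v=proj('s8',[.44,.155,.21]).astype(int)
o=np.zeros((600,800,3),np.uint8);o[:,:400]=cv2.resize(f[84:384,156:356],(400,600),interpolation=cv2.INTER_CUBIC)
u=max(70,min(u,442));v=max(52,min(v,332))
o[:300,400:]=cv2.resize(g[v-52:v+53,u-70:u+70],(400,300),interpolation=cv2.INTER_CUBIC);o[300:,400:]=cv2.resize(t[100:220,170:330],(400,300),interpolation=cv2.INTER_CUBIC)
cv2.imwrite('pics/c8.png',o)
E
```

```text
clock 18.6 pos [0.4206 0.1582 0.2453] rot deg [-1.800e+02 -1.000e-01  1.623e+02] q [ 0.09  0.28 -0.7   2.    0.22  0.94  0.54]
delta cm [0.22 0.17 2.18] rotvec deg [-0.02 -0.06 -0.33]
[ 0.95600237 -1.23930803 -1.51201344] [ 0.01030357  0.03712881 -0.00284953] 0.021414607742806475 29.5810604095459
[np.float64(0.503125083206177), np.float64(0.13419256873268173), 0.2] [264.55097181 316.1889812 ] [234.86605023 171.73725378] [207.26539265 170.81420741]
```

View pics/c8.png

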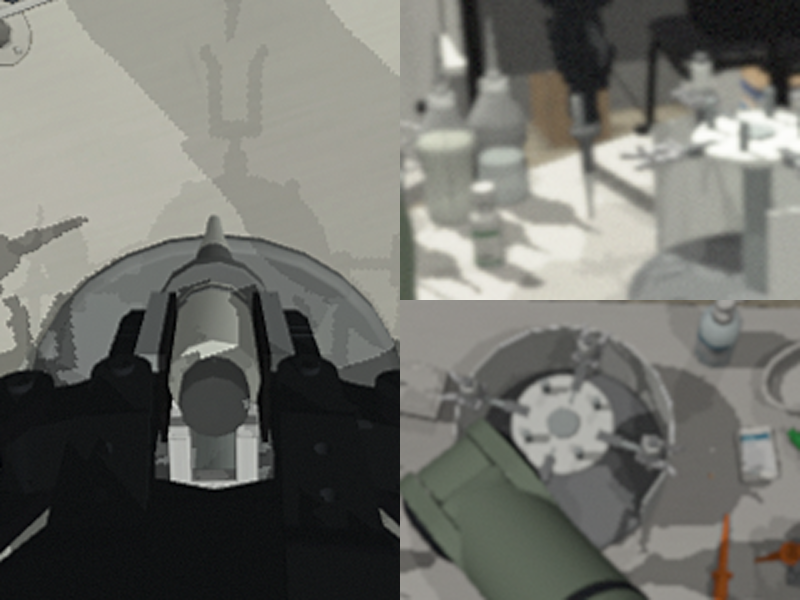

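Left: the pipette hangs upright in the fingers at (213,400), with the fork behind it at (215,450) and nearly centred. The scene view at (590,150) shows it upright, and the turret has not moved. I lower to entry height and feel inward.

servo_tool(plan=[[1.8,0.1,0.14,1,0,0,-0.3],[1.8,0.1,0.14,2.15,0,0,-0.3],[1.8,0.1,0.14,2.15,0,0,-0.3],[1.8,0.1,0.14,2.15,0,0,-0.3]])

```text
clock: 19.15
position: [0.4203, 0.1598, 0.2234]
tool_rot: [-3.141, -0.001, 2.838]
force: [-0.3, -0.9, -1.3]
grip_width: 0.0213
finger_force: 29.6
```

```bash
python3 - <<'E'
from h import *
a=np.radians(162.6);go([.61+.145*np.cos(a),.1007+.145*np.sin(a),.2235],162.6);s=bot.observe();print(s['force'],s['moment'],s['grip_width'],s['finger_force'])
E
```

```text
clock 19.15 pos [0.4203 0.1598 0.2234] rot deg [-180.    -0.   162.6] q [ 0.07  0.32 -0.69  2.02  0.26  0.89  0.51]
delta cm [-5.37  0.03 -0.02] rotvec deg [-0.02 -0.05 -0.02]
[-0.29164969 -0.86769997 -1.30171376] [0.02789844 0.00034377 0.03158267] 0.021274342700745623 29.58012878894806
```

servo_tool(plan=[[1.8,-0.8,0,0,0,0,0],[1.8,-1.6,0,0,0,0,0],[1.8,-2.4,0,0,0,0,0],[1.8,-3.2,0.01,0,0,0,0],[1.8,-3.8,0.01,0,0,0,0],[1.8,-4.3,0.02,0,0,0,0],[1.8,-4.8,0.02,0,0,0,0],[1.8,-5.2,0.03,0,0,0,0],[1.8,-5.5,0.03,0,0,0,0],[1.8,-5.8,0.03,0,0,0,0]])

```text
clock: 20.15
position: [0.4758, 0.1425, 0.2236]
tool_rot: [-3.141, -0.0, 2.837]
force: [-1.3, -1.3, -1.2]
grip_width: 0.0213
finger_force: 29.6
```

```bash
cat >> h.py <<'E'
def st():
    s=bot.observe();C=np.array([.61,.1007]);a=np.radians(162.6);u=np.array([np.cos(a),np.sin(a)]);w=np.array([u[1],-u[0]])
    e=s['position'][:2]-C;f=s['force'];print('t %.2f r %.4f lat %.4f z %.4f'%(s['clock'],e@u,e@w,s['position'][2]),'F r/lat/z',np.round([f[:2]@u,f[:2]@w,f[2]],2),'M',np.round(s['moment'],3),'rot',np.round(np.degrees(s['tool_rot']),2),'grip',s['grip_width'],s['finger_force'])
E
python3 -c "
from h import *
st()"
```

```text
t 20.15 r 0.1405 lat -0.0002 z 0.2236 F r/lat/z [ 0.88 -1.61 -1.19] M [-0.186  0.324 -0.017] rot [-1.7997e+02 -3.0000e-02  1.6257e+02] grip 0.021289048040433918 29.588047564029694
```

servo_tool(plan=[[1.8,0,0,0,0,0,0],[1.8,0,0,0,0,0,0],[1.8,0,0,0,0,0,0]])

```text
clock: 20.45
position: [0.476, 0.1427, 0.2238]
tool_rot: [-3.142, 0.0, 2.837]
force: [0.7, -1.1, -1.6]
grip_width: 0.021
finger_force: 29.5
```

```bash
python3 -c "
from h import *
st()"
```

```text
t 20.45 r 0.1405 lat -0.0000 z 0.2238 F r/lat/z [-0.96 -0.87 -1.55] M [-0.322 -0.094 -0.042] rot [-1.8000e+02  1.0000e-02  1.6256e+02] grip 0.021034676131343345 29.53422635793686
```

servo_tool(plan=[[1.8,0,-0.05,0,0,0,0],[1.8,0,-0.1,0,0,0,0],[1.8,0,-0.1,0,0,0,0],[1.8,0,-0.1,0,0,0,0]])

```text
clock: 20.85
position: [0.4756, 0.1418, 0.2238]
tool_rot: [3.141, 0.0, 2.837]
force: [-0.5, -0.2, -0.5]
grip_width: 0.0209
finger_force: 29.5
```

```bash
python3 -c "
from h import *
st()"
```

```text
t 20.85 r 0.1405 lat -0.0009 z 0.2238 F r/lat/z [ 0.43 -0.37 -0.53] M [0.038 0.023 0.03 ] rot [179.99   0.   162.57] grip 0.020933271913313508 29.536695778369904
```

servo_tool(plan=[[1.8,-0.2,-0.05,0,0,0,0],[1.8,-0.5,-0.06,0,0,0,0],[1.8,-0.8,-0.06,0,0,0,0],[1.8,-1.1,-0.06,0,0,0,0],[1.8,-1.4,-0.06,0,0,0,0],[1.8,-1.7,-0.06,0,0,0,0],[1.8,-2,-0.06,0,0,0,0],[1.8,-2.2,-0.06,0,0,0,0],[1.8,-2.2,-0.06,0,0,0,0],[1.8,-2.2,-0.06,0,0,0,0]])

```text
clock: 21.85
position: [0.4964, 0.1346, 0.2237]
tool_rot: [-3.142, -0.0, 2.837]
force: [-0.8, -0.3, -1.7]
grip_width: 0.0212
finger_force: 29.5
```

```bash
python3 -c "
from h import *
st()"
```

```text
t 21.85 r 0.1185 lat -0.0016 z 0.2237 F r/lat/z [ 0.66 -0.55 -1.66] M [0.033 0.024 0.012] rot [-1.8000e+02 -1.0000e-02  1.6257e+02] grip 0.021165680278013743 29.53833818435669
```

servo_tool(plan=[[1.8,-0.1,0,0,0,0,0],[1.8,-0.2,0,0,0,0,0],[1.8,-0.3,0,0,0,0,0],[1.8,-0.4,0,0,0,0,0],[1.8,-0.4,0,0,0,0,0],[1.8,-0.4,0,0,0,0,0]])

```text
clock: 22.45
position: [0.5003, 0.1334, 0.2237]
tool_rot: [3.142, -0.0, 2.837]
force: [0.1, 0.0, -0.2]
grip_width: 0.021
finger_force: 29.5
```

```bash
python3 -c "
from h import *
st()"
```

```text
t 22.45 r 0.1145 lat -0.0016 z 0.2237 F r/lat/z [-0.09  0.07 -0.25] M [ 0.003 -0.018 -0.024] rot [180.    -0.   162.56] grip 0.02098338828831966 29.538246989250183
```

servo_tool(plan=[[1.8,-0.1,0,0,0,0,0],[1.8,-0.2,0,0,0,0,0],[1.8,-0.25,0,0,0,0,0],[1.8,-0.25,0,0,0,0,0],[1.8,-0.25,0,0,0,0,0]])

```text
clock: 22.95
position: [0.5027, 0.1327, 0.2237]
tool_rot: [3.142, -0.0, 2.837]
force: [-0.5, 0.2, -0.9]
grip_width: 0.021
finger_force: 29.5
```

```bash
python3 -c "
from h import *
st()"
```

```text
t 22.95 r 0.1120 lat -0.0016 z 0.2237 F r/lat/z [ 0.58  0.02 -0.93] M [-0.071  0.005 -0.015] rot [180.    -0.   162.56] grip 0.020954026291205304 29.537994861602783
```

servo_tool(plan=[[1.8,-0.05,0,0,0,0,0],[1.8,-0.1,0,0,0,0,0],[1.8,-0.15,0,0,0,0,0],[1.8,-0.15,0,0,0,0,0]])

```text
clock: 23.35
position: [0.5037, 0.1324, 0.2237]
tool_rot: [-3.141, -0.001, 2.838]
force: [-4.9, 0.4, 0.5]
grip_width: 0.0208
finger_force: 29.7
```

```bash
python3 -c "
from h import *
st()"
```

```text
t 23.35 r 0.1109 lat -0.0016 z 0.2237 F r/lat/z [ 4.77 -1.03  0.51] M [0.293 1.218 0.024] rot [-1.7999e+02 -4.0000e-02  1.6258e+02] grip 0.02075626608689393 29.749520123004913
```

Contact at r ≈ 0.111 m. I back off about 1 mm (the flange has 2 mm of play behind the lip) and lower.

servo_tool(plan=[[1.8,0.1,0,0,0,0,0],[1.8,0.16,0,0,0,0,0],[1.8,0.16,0,0.2,0,0,0],[1.8,0.16,0,0.4,0,0,0],[1.8,0.16,0,0.55,0,0,0],[1.8,0.16,0,0.55,0,0,0],[1.8,0.16,0,0.55,0,0,0]])

```text
clock: 24.05
position: [0.5026, 0.1327, 0.2182]
tool_rot: [3.142, -0.0, 2.837]
force: [0.1, -0.4, -0.7]
grip_width: 0.0211
finger_force: 29.7
```

```bash
python3 -c "
from h import *
st()"
```

```text
t 24.05 r 0.1121 lat -0.0016 z 0.2182 F r/lat/z [-0.16 -0.33 -0.69] M [-0.026  0.066 -0.04 ] rot [180.    -0.   162.57] grip 0.021106978174885264 29.65634375810623
```

servo_tool(plan=[[1.8,0,0,0.1,0,0,0],[1.8,0,0,0.2,0,0,0],[1.8,0,0,0.3,0,0,0],[1.8,0,0,0.3,0,0,0]])

```text
clock: 24.45
position: [0.5025, 0.1326, 0.2151]
tool_rot: [-3.141, -0.0, 2.837]
force: [-0.3, 0.0, -0.9]
grip_width: 0.0211
finger_force: 29.7
```

```bash
python3 -c "
from h import *
st()"
```

```text
t 24.45 r 0.1121 lat -0.0017 z 0.2151 F r/lat/z [ 0.26 -0.06 -0.88] M [-0.014 -0.033  0.014] rot [-1.7999e+02 -1.0000e-02  1.6257e+02] grip 0.021135414346081696 29.656535983085632
```

Below the lip top with no contact. I lower in small steps to the prongs.

servo_tool(plan=[[1.8,0,0,0.1,0,0,0],[1.8,0,0,0.2,0,0,0],[1.8,0,0,0.28,0,0,0],[1.8,0,0,0.28,0,0,0]])

```text
clock: 24.85
position: [0.5025, 0.1327, 0.2123]
tool_rot: [-3.142, -0.0, 2.837]
force: [-0.8, 0.0, -0.7]
grip_width: 0.0215
finger_force: 29.7
```

```bash
python3 -c "
from h import *
st()"
```

```text
t 24.85 r 0.1121 lat -0.0017 z 0.2123 F r/lat/z [ 0.74 -0.18 -0.72] M [ 0.015 -0.027 -0.013] rot [-1.8000e+02 -1.0000e-02  1.6256e+02] grip 0.021486901662463843 29.656285643577576
```

servo_tool(plan=[[1.8,0,0,0.05,0,0,0],[1.8,0,0,0.1,0,0,0],[1.8,0,0,0.14,0,0,0],[1.8,0,0,0.14,0,0,0]])

```text
clock: 25.25
position: [0.5026, 0.1327, 0.2113]
tool_rot: [3.142, 0.0, 2.837]
force: [-1.4, -0.3, 4.3]
grip_width: 0.0211
finger_force: 30.3
```

```bash
python3 -c "
from h import *
st()"
```

```text
t 25.25 r 0.1121 lat -0.0016 z 0.2113 F r/lat/z [ 1.28 -0.68  4.35] M [-0.117  0.345 -0.058] rot [1.8000e+02 1.0000e-02 1.6256e+02] grip 0.02105510701320844 30.26040405035019
```

Contact came exactly at the expected home height (TCP 0.2113). Releasing and withdrawing straight up.

servo_tool(plan=[[2,0,0,-0.05,0,0,0],[2.2,0,0,-0.05,0,0,0],[2.5,0,0,-0.05,0,0,0],[2.8,0,0,-0.1,0,0,0],[3.4,0,0,-0.1,0,0,0],[3.8,0,0,-0.1,0,0,0],[4,0,0,-0.5,0,0,0],[4,0,0,-1.5,0,0,0],[4,0,0,-3,0,0,0],[4,0,0,-5,0,0,0]])

```text
clock: 26.25
position: [0.5023, 0.1327, 0.2619]
tool_rot: [-3.141, -0.001, 2.838]
force: [0.7, 0.7, 0.3]
grip_width: 0.0403
finger_force: 0.0
```

servo_tool(plan=[[4,0,0,-2,0,0,0],[4,0,0,-5,0,0,0],[4,0,0,-8,0,0,0],[4,0,0,-11,0,0,0],[4,2,0,-13,0,0,0],[4,2,0,-13,0,0,0]])

```text
clock: 26.85
position: [0.4826, 0.1402, 0.3945]
tool_rot: [3.139, 0.004, 2.839]
force: [0.6, 0.1, 0.4]
grip_width: 0.04
finger_force: 0.0
```

```bash
python3 - <<'E'
from h import *
st()
f=save('wrist','w9');g=save('scene','s9');t=save('top','t9')
a=np.radians(162.6);X=np.array([.61+.1122*np.cos(a),.1007+.1122*np.sin(a),.251])
print(proj('w9',X),proj('w9',X*[1,1,0]+[0,0,.2]))
o=np.zeros((600,800,3),np.uint8);o[:,:400]=cv2.resize(f[84:384,156:356],(400,600),interpolation=cv2.INTER_CUBIC)
u,v=proj('s9',X).astype(int)
o[:300,400:]=cv2.resize(g[v-32:v+43,u-50:u+50],(400,300),interpolation=cv2.INTER_CUBIC);o[300:,400:]=cv2.resize(t[100:220,170:330],(400,300),interpolation=cv2.INTER_CUBIC)
cv2.imwrite('pics/c9.png',o)
E
```

```text
t 26.85 r 0.1333 lat -0.0004 z 0.3945 F r/lat/z [-0.53  0.24  0.42] M [-0.035 -0.056 -0.033] rot [179.87   0.22 162.67] grip 0.04003318863359299 0.0
[262.01787686 202.18302776] [262.00536101 189.75336455]
```

Picture views are used up, so I check numerically.

```bash
python3 - <<'E'
from h import *
f=cv2.imread('pics/w9.png');g=cv2.cvtColor(f,cv2.COLOR_BGR2GRAY)
a=np.radians(162.6);C=np.array([.61,.1007])
roi=cv2.resize(g[170:235,225:300],None,fx=4,fy=4,interpolation=cv2.INTER_CUBIC)
c=cv2.HoughCircles(cv2.GaussianBlur(roi,(0,0),2),cv2.HOUGH_GRADIENT,1,15,param1=60,param2=18,minRadius=22,maxRadius=70)
for x,y,r in (c[0][:6] if c is not None else []):
    u,v=225+(x+.5)/4-.5,170+(y+.5)/4-.5
    X=onz('w9',u,v,.251);e=X[:2]-C;print('circ',round(u,1),round(v,1),'r px',r/4,'->',X.round(4),'ang',np.degrees(np.arctan2(e[1],e[0]))%360,np.hypot(*e))
print('row profile',g[202,240:286:2]);print('col profile',g[180:232:2,262])
for k in(117.6,207.6):
    p=np.radians(k);print('peg exp',k,proj('w9',[C[0]+.052*np.cos(p),C[1]+.052*np.sin(p),.233]))
# moved bystanders: compare top views
t0=cv2.imread('pics/t0.png').astype(int);t9=cv2.imread('pics/t9.png').astype(int)
for n,X in(('vial',[.367,-.173,.04]),('gauze',[.57,-.16,.01]),('orange',[.467,-.191,.07])):
    u,v=proj('t0',X).astype(int);print(n,u,v,np.abs(t0-t9)[v-8:v+9,u-8:u+9].mean())
d=np.abs(t0-t9).mean(2)[95:205,140:180];print('bottle region diff',np.abs(t0-t9).mean(2)[190:215,145:170].mean())
E
```

```text
circ 261.2 200.2 r px 9.45 -> [0.5006 0.1341 0.251 ] ang 163.01620804505274 0.11439884349867187
circ 261.2 190.5 r px 13.45 -> [0.4902 0.1374 0.251 ] ang 162.97725015415207 0.1253380302056586
circ 263.2 193.8 r px 15.7 -> [0.4943 0.1384 0.251 ] ang 161.97818219781945 0.12172142310707554
circ 259.0 196.0 r px 12.625 -> [0.4953 0.1332 0.251 ] ang 164.162278411466 0.11923607914821589
circ 266.5 185.2 r px 9.775 -> [0.4863 0.1445 0.251 ] ang 160.5182543360917 0.1312213515069596
circ 260.0 204.5 r px 8.775 -> [0.5048 0.1314 0.251 ] ang 163.74598009592745 0.1095777849407824
row profile [123 122 122 123 123 126 139 109 121 121 123 124 124 123 113 220 164 169
 125 125 123 124 123]
col profile [117 115 109 127 129 118 227 139  92 129 125 124 122 121 115 177 116 122
 122 121 122 122 122 123 123 121]
peg exp 117.6 [292.0609117  256.37925586]
peg exp 207.6 [231.91367541 256.4123858 ]
vial 308 228 16.72087658592849
gauze 304 176 18.123414071510958
orange 314 200 27.974625144175317
bottle region diff 4.805866666666667
```

```bash
python3 -c "
from workcell import bot
print(bot.job_done())"
```

```text
the job is handed in; nothing more can be done
None
```

I turned the turret to the loading mark, hung the pipette fully home behind the lip of the empty hook, and handed the job in at about 27 s. Forces on the tool stayed under 10 N in every reading, and the final position was checked by numbers only because my picture views were used up. I don't expect the vial, gauze or bottle to have moved, since the arm kept clear of them, but I did not confirm it: a before/after top-view comparison near the vial and gauze was inconclusive.

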